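Put the tiered shade-card stand back together

ROBOT

A 6-joint arm with a two-finger parallel gripper is mounted at the origin on the work surface. World frame = base frame: x ahead of the robot, y to its left, z up, the work surface at z = 0. Lengths are in m, angles in rad, forces in N, time in s.
With the tool pointing down it reaches from about 0.35 to 0.775 m from the base axis. Payload 7.3 kg.
Tool frame: the origin (TCP) lies between the finger pads; the fingertips stand 8 mm ahead of it and the grasp point (between the pads) lies 11 mm behind it (robot.nose_length is the distance from the TCP to the fingertips, in m); z points along the fingers, y is the line along which they close (so a half turn about z gives the same grasp; the last joint's range is limited). The gripper opens to 92 mm and grips with 3 to 60 N. Pads are 19 mm wide; open, the fingers measure 130 mm over their backs; the gripper's body (75 mm by 190 mm) begins 47 mm behind the grasp point.
Start: joints at [-1.475, 0.342, 1.524, -0, 1.275, -0.146], TCP at [0.126, -0.51, 0.235] pointing down, gripper open.
Joint ranges: [-2.53, 2.53], [-0.77, 2.02], [0.04, 2.7], [-1, 4.14], [0.28, 2.66], [-3.11, 3.11]. Speed limits (rad/s): [2.57, 2.57, 3.14, 3.14, 3.14, 3.14].

INTERFACE

Orientations are given as [roll, pitch, yaw] about the fixed x, y, z axes, in that order (R = Rz(yaw) Ry(pitch) Rx(roll)).
In Python, from cell import robot gives the robot as it stands. The module is installed in compiled form; this text tells all that it offers.
- The arm moves only by the shell command python3 -m jog 'ROWS' [FORCE]. ROWS is JSON, a list that holds one entry, the list of rows, each a list of 5 numbers: the gripper's target within -1 to 1 (fully open at 1, half-way at 0, shut at -1), then the shift along the tool's x, y, z in m, then the turn about the tool's z in rad. A call has 1 to 5 rows; each row is the pose to reach, as a shift and turn from the pose commanded when the call began, along the tool's axes at that moment; what a row does not reach only later rows make up. A row lasts 1/12 s, in which the tool goes at most 41.7 mm and 7.16 degrees, less where a joint would pass 70% of its speed; a pose out of reach is approached as far as the arm can. A call with a gripper value outside its range is refused whole. The fingers move at their own pace and stop on an object; FORCE is the grip in N (left out, the last holds). Time passes only in rows, so rows that repeat a pose let the fingers close. It gives the time, the measured TCP pose, the force, the opening and the grip force at its end, in the units of the state.
- robot.observe(): the state, without advancing time (a new reading comes with each control period).
- robot.read_camera(name): name is "scene" or "top" or "wrist"; returns the picture (400x640x3 uint8, red, green, blue); there is no depth.
- robot.camera_model(name): a dict with "camera_matrix" (3x3 intrinsics, pixels), "position" and "attitude" of the camera in the world; the wrist camera has in their place "mount" (4x4, takes a point from camera to tool coordinates, whose origin is the TCP and whose axes are the flange's). Camera axes: x right, y down, z forward; pixel columns grow to the right and rows downward; lengths in m; the calibration is good to about 2 mm. A picture is of the moment at which its call begins: read the wrist's pose just before it. camera_model takes no time and is no camera call.
- robot.hand_in(): hands the job in; it is judged then, once.
The state is a dict: "time": time; "qpos": joint angles; "qvel": joint speeds; "joint_efforts": joint torques, N m; "tool_pos": TCP position; "tool_rot": TCP orientation; "contact_force": force on the tool from outside, world axes, zero at the start; "torque": the same for the moment, N m; "opening": finger opening in m; "grip_force": force on a finger pad.
Only numpy, scipy, OpenCV 4.12 (cv2) and the standard library are available. Lean on these libraries where they do the work, as an engineer would, in place of code of your own. Each camera call takes 0.05 s, during which the arm holds its last target. There are 200 camera calls.

TASK

Put the tiered bench stand back together: fit the tray with the large corner holes down over the four posts onto the lower shoulders, then the tray with the small corner holes onto the upper shoulders, each level with all four holes over the posts and fully down. Stand the pack of cards the right way up in the snug pocket of the upper tray, flat on its floor. Set things down rather than dropping them, and leave the cones, can, mug, screwdriver and hoop where they are.

Things in the scene. Friction and masses are not known exactly. Their poses are not given: they have to be found in the camera images.
- stand: Fixed stand: dark base plate 210 x 150 x 10 mm, four posts at x +-78, y +-48 mm. Heights above the table: post 30 mm diameter up to the lower shoulder at 30 mm, 20 mm diameter up to the upper shoulder at 105 mm (top 5 mm tapers to 17), 9 mm diameter up to 124 mm, tapered tip up to 131 mm. Origin: centre of its underside, on the table; x along its long side, z up. Same after a half turn.
- lower_tray_center (a point): Lower tray, white: plate 200 (x) x 140 (y) x 8 mm, four 24 mm through holes at x +-78, y +-48 mm. Held by a solid upright rib in its middle, 90 (x) x 16 mm (y), 42 mm high above the plate. The point is its centre, half-way up the whole 50 mm: 25 mm above its underside, within the rib; x along the long side, z up. Starts flat on the table; seated, the point is 55 mm above the table.
- upper_tray_center (a point): Upper tray, white: same plate and hole places, but holes 13 mm; in its middle an open pocket, outside 100 (x) x 54 mm (y), inside 94 x 48 mm, walls 22 mm high above the plate, floor = plate's top. Held across the pocket's outer 54 mm. The point is its centre, half-way up the whole 30 mm: 15 mm above the underside, 7 mm above the pocket floor; x long side, z up. Seated: point at 120 mm.
- card_pack_center (a point): Rigid banded pack of shade cards, brown and white with one grey band: 90 (x) x 44 (y) x 50 mm (z), about 0.18 kg. The point is its centre, 25 mm above its underside; z up. Stands upright on the table at the start. It fits the pocket with 2 mm to spare all round, either way round, and then stands 28 mm proud of the pocket's walls.
- lower_tray: The same lower tray, about 0.3 kg; origin at the centre of its underside. Its holes have 2 mm to spare all round on the posts' 20 mm part. A lip 4 mm thick and 10 mm high runs along the plate's edges, left out over the middle 100 mm of the long sides. Same after a half turn.
- upper_tray: The same upper tray, about 0.28 kg; origin at the centre of its underside. Starts flat on the table, right way up. Its holes have 2 mm to spare all round on the posts' 9 mm part. Lips as on the lower tray. Same after a half turn.
- card_pack: The same pack of cards; origin at the centre of its underside.
- tall_cone: Bystander: thread cone standing upright, 66 mm across the foot, 135 mm tall. Origin: centre of its underside.
- squat_cone: Bystander: small thread cone standing upright, 53 mm across the foot, 85 mm tall. Origin: centre of its underside.
- spray_can: Bystander: upright can, 52 mm across, 150 mm tall. Origin: centre of its underside.
- mug: Bystander: white mug, 80 mm across, 90 mm tall. Origin: centre of its underside.
- screwdriver: Bystander: screwdriver lying beyond the task's things, 190 mm long. Origin on its underside; x along it.
- hoop: Bystander: wooden embroidery hoop lying flat, 150 mm across, 12 mm high. Origin: centre of its underside.
Not all that is in view belongs to the job. Of the things like the card_pack, leave any that is yellow; of the rest the larger one is meant.

How it is judged:
By the outcome, as a careful person would: the job done as asked, in the order asked, and still so for the second after the job is handed in, with the robot touching nothing.
It also fails if it takes over 72 s, if anything falls off the work surface, if the arm or the gripper's body presses on something with over 40 N, if the wrist force passes 120 N, or if a joint passes its speed limit or range.

## Working session

There is one attempt and no reset: what is moved stays moved. The work goes in short steps, Python scripts to look and compute and a shell command to move; the robot and the scene stay as the last step left them, time stands still between calls to the robot, and variables do not carry over. Pictures are saved under pics/ and viewed, at most 10 in all, crops included, and the job is handed in when it is done.

```bash
mkdir -p pics; python3 - <<'E'
from cell import robot
import cv2,numpy as np
for n in("top","scene"):
    im=robot.read_camera(n); cv2.imwrite(f"pics/{n}0.png",im[:,:,::-1]); m=robot.camera_model(n); print(n,m)
print(robot.camera_model("wrist")); s=robot.observe(); print(s['time'],s['tool_pos'],s['tool_rot'])
E
```

```text
top {'camera_matrix': array([[483.63975576,   0.        , 310.18088431],
       [  0.        , 483.63975576, 190.21446845],
       [  0.        ,   0.        ,   1.        ]]), 'position': array([0.41469964, 0.01430476, 1.41704121]), 'attitude': array([-3.00683171e+00, -1.95310138e-03, -1.58431814e+00])}
scene {'camera_matrix': array([[375.5916806 ,   0.        , 321.43089123],
       [  0.        , 375.5916806 , 203.27928355],
       [  0.        ,   0.        ,   1.        ]]), 'position': array([ 1.37487096, -0.0670569 ,  0.75840992]), 'attitude': array([-2.30598664, -0.01014541,  1.47530389])}
{'camera_matrix': array([[295.89209843,   0.        , 326.56950508],
       [  0.        , 295.89209843, 198.27473702],
       [  0.        ,   0.        ,   1.        ]]), 'mount': array([[-1.82404971e-04, -9.65373398e-01, -2.60871941e-01,
         7.02445499e-02],
       [ 9.99999915e-01, -7.97261367e-05, -4.04180931e-04,
        -5.57993163e-04],
       [ 3.69387207e-04, -2.60871992e-01,  9.65373330e-01,
        -1.50069836e-01],
       [ 0.00000000e+00,  0.00000000e+00,  0.00000000e+00,
         1.00000000e+00]])}
0.1 [ 0.12570144 -0.50936023  0.23410756] [-3.14020177e+00 -2.33619701e-04  2.41782361e-01]
```

View pics/top0.png

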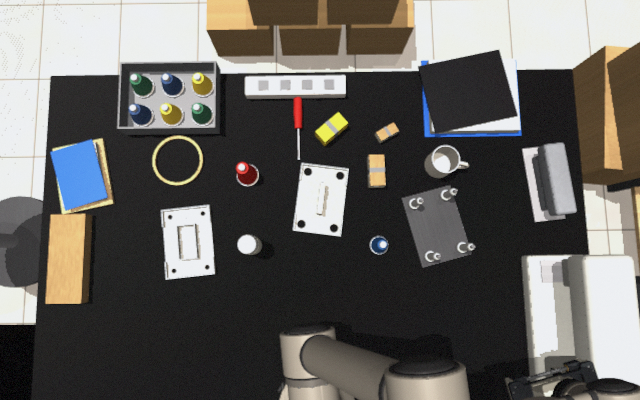

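View pics/scene0.png

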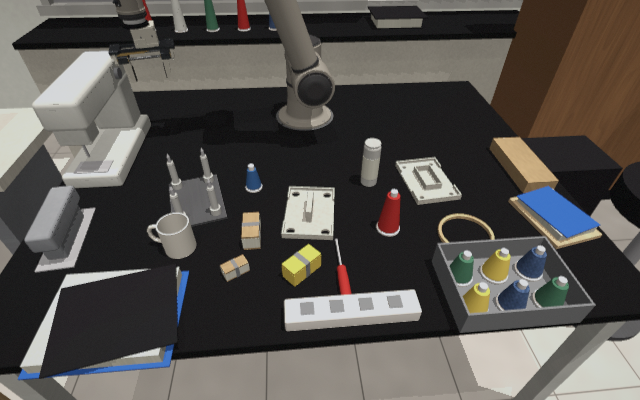

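The top view shows the lower tray (large holes) at about (321,200), the upper tray at (188,242), the target brown pack at (376,171) and the stand at (437,227). The smaller pack is at (387,131) and the yellow one at (331,128). The scene view agrees. Next I'll locate these by mask and ray.

```bash
cat > h.py <<'E'
from cell import robot
import cv2,numpy as np
from scipy.spatial.transform import Rotation as Ro
def campose(n,s=None):
    m=robot.camera_model(n)
    if n!="wrist": return m["camera_matrix"],Ro.from_euler('xyz',m["attitude"]).as_matrix(),m["position"]
    R=Ro.from_euler('xyz',s['tool_rot']).as_matrix(); M=m["mount"]
    return m["camera_matrix"],R@M[:3,:3],R@M[:3,3]+s['tool_pos']
def cast(cp,uv,z):
    K,R,p=cp; uv=np.atleast_2d(np.asarray(uv,float))
    d=np.c_[uv,np.ones(len(uv))]@np.linalg.inv(K).T@R.T
    return (p+d*((z-p[2])/d[:,2])[:,None])[:,:2]
def proj(cp,P):
    K,R,p=cp; c=(np.atleast_2d(P)-p)@R@K.T; return c[:,:2]/c[:,2:]
def look(name=None):
    s=robot.observe(); im=robot.read_camera("wrist")
    if name: cv2.imwrite(f"pics/{name}.png",im[:,:,::-1])
    return s,campose("wrist",s),im
def blobs(mask,lo,hi):
    n,l,st,c=cv2.connectedComponentsWithStats(mask.astype(np.uint8)); return [(c[i],st[i,4],l==i) for i in range(1,n) if lo<st[i,4]<hi]
def rect(P):  # centre, yaw of the long axis, sizes, of world points
    (c,sz,a)=cv2.minAreaRect((P*1000).astype(np.float32)); a=np.radians(a)
    if sz[0]<sz[1]: a+=np.pi/2; sz=sz[::-1]
    return np.array(c)/1000,(a+np.pi/2)%np.pi-np.pi/2,np.array(sz)
E
python3 - <<'E'
from h import *
im=cv2.imread("pics/top0.png")[:,:,::-1].copy(); cp=campose("top")
g=im.max(2)
for nm,(u0,u1,v0,v1) in dict(low=(285,355,155,245),up=(155,222,200,285)).items():
    sub=g[v0:v1,u0:u1]; cs,_=cv2.findContours((sub>110).astype(np.uint8),cv2.RETR_EXTERNAL,cv2.CHAIN_APPROX_NONE)
    c=max(cs,key=cv2.contourArea).reshape(-1,2)+[u0,v0]
    print(nm,rect(cast(cp,c,.014)))
    m=np.zeros_like(g); cv2.fillPoly(m,[c.reshape(-1,1,2).astype(np.int32)],1)
    H=[b for b in blobs((m>0)&(g<110),3,80)]
    for b in H: print(b[1],cast(cp,b[0],.008)[0])
sub=im[145:195,360:392].astype(int); hs=cv2.cvtColor(im,cv2.COLOR_RGB2HSV)
b=max(blobs(g[145:195,360:392]>70,50,3000),key=lambda b:b[1]); pts=np.argwhere(b[2])[:,::-1]+[360,145]
print("pack",rect(cast(cp,pts,.05)))
for nm,(u0,u1,v0,v1) in dict(stand=(395,480,180,272)).items():
    sub=g[v0:v1,u0:u1]
    cs,_=cv2.findContours((sub>35).astype(np.uint8),cv2.RETR_EXTERNAL,cv2.CHAIN_APPROX_NONE)
    print(np.percentile(sub,[5,20,50,80]))
    c=max(cs,key=cv2.contourArea).reshape(-1,2)+[u0,v0]; print(rect(cast(cp,c,.01)))
big=cv2.resize(im[140:275,290:490],None,fx=4,fy=4,interpolation=cv2.INTER_CUBIC); cv2.imwrite("pics/crop.png",big[:,:,::-1])
for u,v in((247,174),(250,244),(379,245),(443,161)): print(u,cast(cp,(u,v),.1))
E
```

```text
low (array([ 0.57937158, -0.02054708]), np.float64(-0.13762417565202512), array([203.43493652, 142.90037537]))
38 [0.66255843 0.01667026]
40 [ 0.64918886 -0.07916083]
44 [0.50781621 0.03730154]
44 [ 0.49445053 -0.05718534]
up (array([0.46098996, 0.36508112]), np.float64(0.09642634691239516), array([203.09609985, 145.26651001]))
9 [0.5423969  0.32477489]
11 [0.53362178 0.41993282]
12 [0.48686278 0.39447667]
7 [0.47892241 0.34210027]
9 [0.43923277 0.39048509]
4 [0.43709549 0.33845169]
11 [0.38802096 0.30986856]
11 [0.37846919 0.40501664]
pack (array([ 0.65478491, -0.1806532 ]), np.float64(-0.01310661414677039), array([96.08063507, 51.59908295]))
[ 25.  29.  40. 104.]
(array([ 0.4994473 , -0.36208685]), np.float64(0.2539281821708248), array([212.7444458 , 170.29608154]))
247 [[0.64068481 0.18306816]]
250 [[0.44848    0.17417816]]
379 [[ 0.44108346 -0.17495505]]
443 [[ 0.67006077 -0.35997148]]
```

View pics/crop.png

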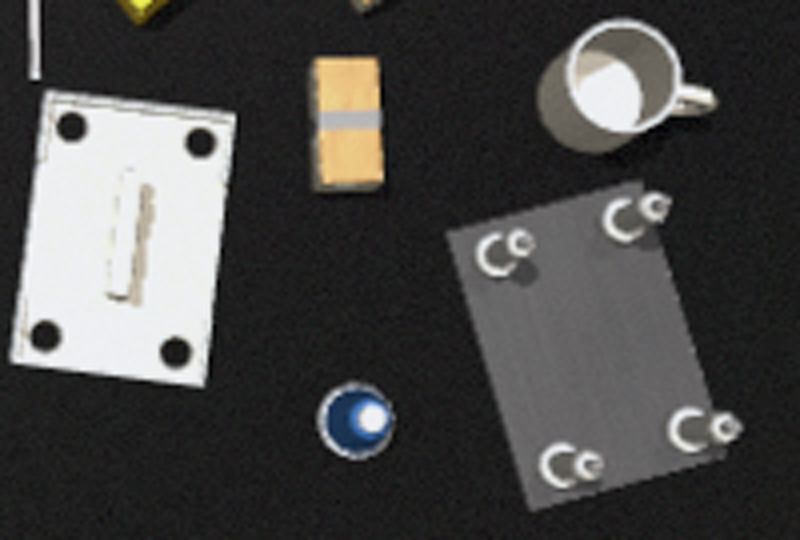

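The crop shows four posts on the tilted base plate, whose corners are at crop pixels (447,233), (640,183), (722,458) and (530,510). The lower tray's four holes are clear, and so are the pack with its grey band, the mug and the squat cone. I'll move over the stand to look with the wrist camera.

```bash
python3 -m jog '[[[1,0.04,-0.007,0,0],[1,0.08,-0.014,0,0],[1,0.12,-0.021,0,0],[1,0.16,-0.028,0,-0.02],[1,0.2,-0.035,0,-0.04]]]'
python3 -m jog '[[[1,0.04,-0.007,-0.01,0],[1,0.08,-0.014,-0.02,0],[1,0.12,-0.021,-0.03,0],[1,0.16,-0.028,-0.03,0],[1,0.19,-0.033,-0.03,0]]]'
python3 -m jog '[[[1,0,0,0,0],[1,0,0,0,0]]]'
python3 - <<'E'
from h import *
cp=campose("top"); uv=np.array([[447,233],[640,183],[722,458],[530,510]])/4+[290-.4,140-.4]
P=cast(cp,uv,.01); print(P,P.mean(0)); d=(P[0]+P[1]-P[2]-P[3]); print(np.arctan2(d[1],d[0]))
s,c,im=look("w1"); print(s['time'],s['tool_pos'],s['tool_rot'])
E
```

```text
time: 0.52
tool_pos: [0.3129, -0.4267, 0.2344]
tool_rot: [-3.141, 0.0, 0.282]
contact_force: [-0.3, -0.8, 0.7]
opening: 0.0919
grip_force: 0.0
time: 0.93
tool_pos: [0.4876, -0.3413, 0.2651]
tool_rot: [3.141, -0.001, 0.283]
contact_force: [-0.2, -0.9, -0.3]
opening: 0.0919
grip_force: 0.0
time: 1.1
tool_pos: [0.4859, -0.3421, 0.2638]
tool_rot: [-3.14, 0.001, 0.285]
contact_force: [-0.7, 0.4, 0.3]
opening: 0.092
grip_force: 0.0
[[ 0.57929354 -0.25788495]
 [ 0.61441796 -0.40129535]
 [ 0.41324789 -0.45000825]
 [ 0.3780835  -0.30977256]] [ 0.49626072 -0.35474028]
0.24499149392349878
1.1 [ 0.48587387 -0.34206461  0.26380688] [-3.14044901e+00  9.82168849e-04  2.84985650e-01]
```

View pics/w1.png

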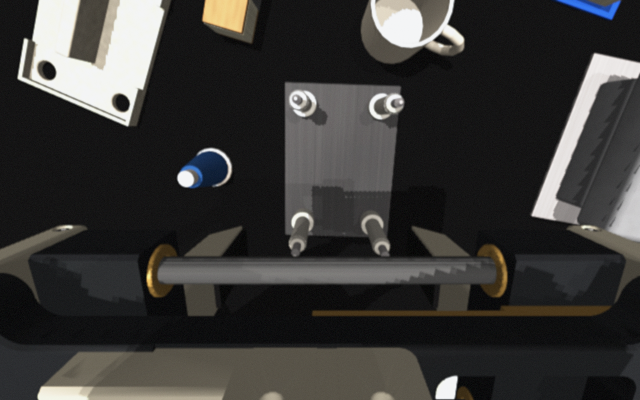

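The wrist view shows the stand plate with corners at about (285,83), (400,86), (285,235) and (392,237). The gripper hides its near edge, so I'll step back for a full view.

```bash
python3 -m jog '[[[1,-0.04,0.0,0,0.02],[1,-0.08,0.005,0,0.04],[1,-0.09,0.005,0,0.04],[1,-0.09,0.005,0,0.04],[1,-0.09,0.005,0,0.04]]]'
python3 - <<'E'
from h import *
s,c,im=look("w2"); print(s['time'],s['tool_pos'],s['tool_rot'])
u=proj(c,[[.4963,-.3547,.06]])[0]; print(u)
x0=int(u[0]-95);y0=max(0,int(u[1]-75)); print(x0,y0)
g=im.max(2)
cr=im[y0:y0+150,x0:x0+190]; cr=np.clip(cr*1.6,0,255).astype(np.uint8)
cv2.imwrite("pics/c2.png",cv2.resize(cr,None,fx=4,fy=4,interpolation=cv2.INTER_CUBIC)[:,:,::-1])
E
```

```text
time: 1.57
tool_pos: [0.3988, -0.3739, 0.2651]
tool_rot: [3.141, -0.001, 0.239]
contact_force: [0.3, -0.1, -0.3]
opening: 0.0916
grip_force: 0.0
1.5667 [ 0.39883046 -0.37394979  0.26510245] [ 3.14117629e+00 -6.09793694e-04  2.38738308e-01]
[330.9312629   91.91509009]
235 16
```

View pics/c2.png

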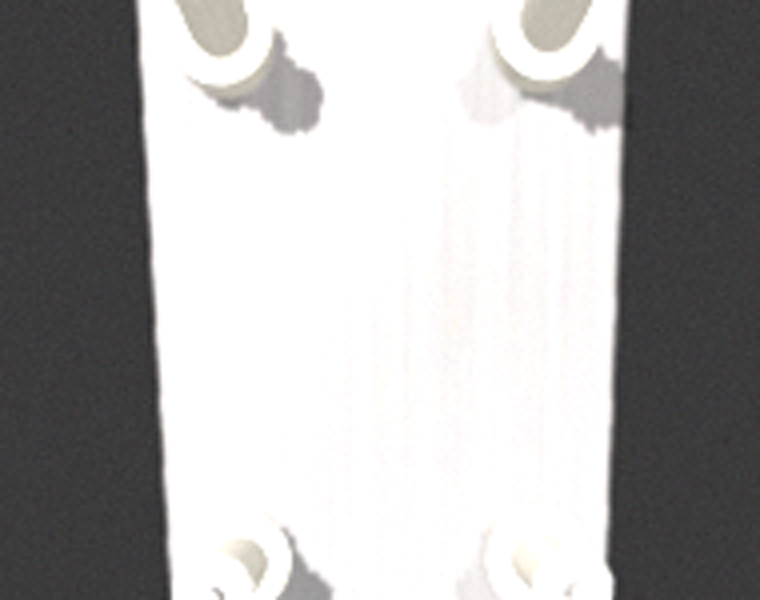

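The crop shows the stand plate bright and well separated from the black table. Its long sides run through (150,240) and (618,240) in crop pixels. I'll fit the edges numerically.

```bash
cat >> h.py <<'E'
def edgefit(c,im,z,ctr,yaw,hx,hy,thr,band=.012,xr=None,yr=None,pol=1):
    """refine pose of a bright rectangle from its 4 edges: sub-pixel-ish gradient sampling along normals; returns ctr,yaw,sizes"""
    g=cv2.GaussianBlur(im.max(2),(3,3),0).astype(np.float32)
    for it in range(3):
        R=np.array([[np.cos(yaw),-np.sin(yaw)],[np.sin(yaw),np.cos(yaw)]]); res={}
        for nm,ax,h,r in(("x+",0,hx,yr),("x-",0,-hx,yr),("y+",1,hy,xr),("y-",1,-hy,xr)):
            pts=[]
            for t in np.linspace(r[0],r[1],25):
                o=np.linspace(-band,band,81); L=np.zeros((81,3)); L[:,ax]=h+o*np.sign(h); L[:,1-ax]=t
                W=np.c_[L[:,:2]@R.T+ctr,np.full(81,z)]; uv=proj(c,W).astype(np.float32)
                v=cv2.remap(g,uv[:,:1],uv[:,1:],cv2.INTER_LINEAR).ravel()
                if uv.min()<1 or uv[:,1].max()>398: continue
                d=pol*(v[:-6]-v[6:]); k=d.argmax()
                if d[k]>thr: pts.append((t,np.sign(h)*(o[k+3])))
            if len(pts)>6:
                p=np.array(pts); k=abs(p[:,1]-np.median(p[:,1]))<.003; p=p[k]; f=np.polyfit(p[:,0],p[:,1],1) if len(p)>5 else None
                if f is not None: res[nm]=(f[0],np.polyval(f,0),len(p))
        if "y+" not in res or "y-" not in res: return res
        dy=(res["y+"][1]+res["y-"][1])/2; dxs=[res[k][1] for k in("x+","x-") if k in res]; dx=np.mean(dxs) if dxs else 0
        dyaw=(res["y+"][0]+res["y-"][0])/2
        ctr=ctr+R@[dx,dy]; yaw=yaw+dyaw
    return ctr,yaw,{k:tuple(np.round([v[0],v[1]*1000,v[2]],3)) for k,v in res.items()}
E
python3 - <<'E'
from h import *
s=robot.observe();c=campose("wrist",s); im=cv2.imread("pics/w2.png")[:,:,::-1].copy()
print(proj(c,[[.55,-.4,.01]]))
print(edgefit(c,im,.01,np.array([.4963,-.3547]),.245,.105,.075,15,xr=(-.06,.06),yr=(-.03,.03)))
s1=dict(tool_pos=np.array([0.48587387,-0.34206461,0.26380688]),tool_rot=np.array([-3.14044901e+00,9.82168849e-04,2.84985650e-01]))
c1=campose("wrist",s1); im=cv2.imread("pics/w1.png")[:,:,::-1].copy()
print(edgefit(c1,im,.01,np.array([.4963,-.3547]),.245,.105,.075,15,xr=(-.02,.06),yr=(-.03,.03)))
ct=campose("top"); im=cv2.imread("pics/top0.png")[:,:,::-1].copy()
print(edgefit(ct,im,.01,np.array([.4963,-.3547]),.245,.105,.075,8,xr=(-.06,.04),yr=(-.03,.03)))
im=cv2.imread("pics/w2.png"); print(im[150:152,300:303].ravel())
E
```

```text
[[375.74908399  61.36852589]]
(array([ 0.49997861, -0.35412682]), np.float64(0.2549461538461538), {'x-': (np.float64(-0.013), np.float64(-0.036), np.float64(25.0)), 'y+': (np.float64(0.002), np.float64(-0.576), np.float64(25.0)), 'y-': (np.float64(0.0), np.float64(0.528), np.float64(25.0))})
(array([ 0.49829994, -0.35495837]), np.float64(0.24908461538461538), {'x+': (np.float64(-0.002), np.float64(-0.528), np.float64(25.0)), 'x-': (np.float64(0.003), np.float64(0.466), np.float64(24.0)), 'y+': (np.float64(-0.005), np.float64(-0.574), np.float64(25.0)), 'y-': (np.float64(-0.0), np.float64(0.562), np.float64(25.0))})
(array([ 0.49720706, -0.35571224]), np.float64(0.2536123076923077), {'x+': (np.float64(0.014), np.float64(-0.264), np.float64(21.0)), 'x-': (np.float64(0.011), np.float64(0.228), np.float64(21.0)), 'y+': (np.float64(0.007), np.float64(-0.079), np.float64(25.0)), 'y-': (np.float64(-0.004), np.float64(-0.054), np.float64(25.0))})
[255 255 255 255 255 255 255 255 255 253 253 252 255 255 255 255 255 255]
```

```bash
python3 -m jog '[[[1,0.026,-0.03,0,0.08],[1,0.052,-0.06,0,0.16],[1,0.078,-0.09,0,0.24],[1,0.104,-0.12,0,0.32],[1,0.13,-0.15,0,0.376]]]'
python3 - <<'E'
from h import *
s=robot.observe(); y=s['tool_rot'][2]; d=np.array([.5785,-.0206])-s['tool_pos'][:2]; print(s['tool_pos'],y,d@[np.cos(y),np.sin(y)],d@[np.sin(y),-np.cos(y)])
E
```

```text
time: 2.03
tool_pos: [0.4914, -0.194, 0.2647]
tool_rot: [-3.141, -0.0, -0.138]
contact_force: [1.2, -1.0, 0.1]
opening: 0.092
grip_force: 0.0
[ 0.49143394 -0.19401967  0.26469871] -0.13751131705800246 0.062472090296522745 -0.18371749588585828
```

```bash
python3 -m jog '[[[1,0.005,-0.04,0,0],[1,0.01,-0.08,0,0],[1,0.015,-0.12,0,0],[1,0.02,-0.16,0,0],[1,0.022,-0.184,0,0]]]' >/dev/null; python3 -m jog '[[[1,0,0,0,0],[1,0,0,0,0]]]'
cat >> h.py <<'E'
def holes(c,im,z,ctr,yaw,r,win=.022):
    """centroids of dark holes near their expected places -> pose"""
    g=im.max(2); R=np.array([[np.cos(yaw),-np.sin(yaw)],[np.sin(yaw),np.cos(yaw)]]); out=[]
    for a,b in((1,1),(1,-1),(-1,1),(-1,-1)):
        w=R@[.078*a,.048*b]+ctr; u=proj(c,[[*w,z]])[0]; k=np.linalg.norm(proj(c,[[*(w+[win,0]),z]])[0]-u)
        x0,x1,y0,y1=[int(t) for t in(u[0]-k,u[0]+k,u[1]-k,u[1]+k)]
        if x0<0 or y0<0 or y1>400 or x1>640: continue
        sub=g[y0:y1,x0:x1]; t,m=cv2.threshold(sub,0,255,cv2.THRESH_OTSU+cv2.THRESH_BINARY_INV)
        bl=[q for q in blobs(m,8,1e4) if np.linalg.norm(q[0]+[x0,y0]-u)<.7*k]
        if not bl: continue
        q=min(bl,key=lambda q:np.linalg.norm(q[0]+[x0,y0]-u)); cs,_=cv2.findContours(q[2].astype(np.uint8),cv2.RETR_EXTERNAL,cv2.CHAIN_APPROX_NONE)
        P=cast(c,cs[0].reshape(-1,2)+[x0,y0],z); (cc,rr)=cv2.minEnclosingCircle((P*1000).astype(np.float32)); out.append((a,b,*(np.array(cc)/1000),rr))
    return np.array(out)
def fitpose(o):
    A=o[:,:2]*[.078,.048]; B=o[:,2:4]; am,bm=A.mean(0),B.mean(0); A0,B0=A-am,B-bm
    y=np.arctan2((A0[:,0]*B0[:,1]-A0[:,1]*B0[:,0]).sum(),(A0*B0).sum()); R=np.array([[np.cos(y),-np.sin(y)],[np.sin(y),np.cos(y)]])
    return bm-R@am,y
def togo(s,xy,yaw):
    y=s['tool_rot'][2]; d=np.array(xy)-s['tool_pos'][:2]; t=-(yaw-y); t=(t+np.pi/2)%np.pi-np.pi/2
    return np.round([d@[np.cos(y),np.sin(y)],d@[np.sin(y),-np.cos(y)],t],4)
E
python3 - <<'E'
from h import *
s,c,im=look("w3"); print(s['time'],s['tool_pos'],s['tool_rot'])
o=holes(c,im,.008,np.array([.5785,-.0206]),-.137,.012); print(o.round(4)); p=fitpose(o); print(p,togo(s,*p))
E
```

```text
time: 2.62
tool_pos: [0.537, -0.015, 0.2645]
tool_rot: [3.141, 0.0, -0.13]
contact_force: [1.1, -1.0, -0.5]
opening: 0.092
grip_force: 0.0
2.6167 [ 0.53699989 -0.01498437  0.26447684] [ 3.14148778e+00  1.46411354e-04 -1.30027284e-01]
[[ 1.      1.      0.664   0.0166 11.3226]
 [ 1.     -1.      0.6506 -0.0781 11.2614]
 [-1.      1.      0.5096  0.0379 11.1652]
 [-1.     -1.      0.4967 -0.0568 11.4958]]
(array([ 0.58022916, -0.02012611]), np.float64(-0.13756555626555717)) [ 0.0435 -0.0005  0.0075]
```

View pics/w3.png

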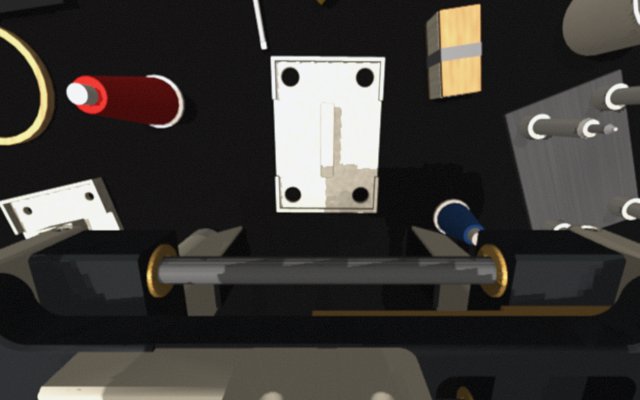

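The wrist view shows the lower tray with its four holes and rib clearly visible, and the fingers are well placed. I'll go down onto the rib.

```bash
python3 -m jog '[[[1,0.03,0,0.03,0.005],[1,0.0435,-0.0005,0.07,0.005],[1,0.0435,-0.0005,0.11,0.005],[1,0.0435,-0.0005,0.15,0.005],[1,0.0435,-0.0005,0.185,0.005]]]' >/dev/null
python3 -m jog '[[[1,0,0,0.03,0],[1,0,0,0.045,0],[1,0,0,0.045,0]]]'
python3 -m jog '[[[0,0,0,0,0],[-0.5,0,0,0,0],[-1,0,0,0,0],[-1,0,0,0,0],[-1,0,0,0,0]]]' 40
python3 -m jog '[[[-1,0,0,0,0],[-1,0,0,0,0],[-1,0,0,0,0]]]'
```

```text
time: 3.33
tool_pos: [0.577, -0.0234, 0.0307]
tool_rot: [3.142, 0.008, -0.141]
contact_force: [-0.6, -0.3, 0.7]
opening: 0.0918
grip_force: 0.0
time: 3.75
tool_pos: [0.5804, -0.0225, 0.036]
tool_rot: [3.141, -0.002, -0.139]
contact_force: [0.4, 0.8, -0.1]
opening: 0.0632
grip_force: 0.0
time: 4.0
tool_pos: [0.5798, -0.0223, 0.035]
tool_rot: [3.142, -0.0, -0.139]
contact_force: [-0.1, -1.0, -0.3]
opening: 0.0429
grip_force: 0.0
```

```bash
python3 -m jog '[[[-1,0,0,0,0],[-1,0,0,0,0],[-1,0,0,0,0],[-1,0,0,0,0],[-1,0,0,0,0]]]'
python3 -m jog '[[[-1,0,0,0,0],[-1,0,0,0,0]]]'
python3 -m jog '[[[-1,0,0,-0.02,0],[-1,0,0,-0.055,0],[-1,0,0,-0.09,0],[-1,0,0,-0.13,0],[-1,0,0,-0.15,0]]]'
python3 -m jog '[[[-1,0,0,0,0],[-1,0,0,0,0]]]'
python3 - <<'E'
from h import *
s=robot.observe();print(s['tool_pos'],s['tool_rot'],togo(s,(.4985,-.355),.252))
E
```

```text
time: 4.42
tool_pos: [0.5797, -0.0222, 0.0346]
tool_rot: [-3.142, 0.0, -0.139]
contact_force: [0.1, 0.4, -0.9]
opening: 0.0159
grip_force: 40.0
time: 4.58
tool_pos: [0.5797, -0.0222, 0.0346]
tool_rot: [-3.142, 0.0, -0.139]
contact_force: [0.4, 1.8, 0.2]
opening: 0.0161
grip_force: 40.0
time: 5.0
tool_pos: [0.5809, -0.0227, 0.1891]
tool_rot: [3.141, -0.005, -0.139]
contact_force: [0.9, 0.1, -1.6]
opening: 0.0157
grip_force: 40.0
time: 5.17
tool_pos: [0.5798, -0.0224, 0.1851]
tool_rot: [3.141, -0.001, -0.139]
contact_force: [-0.2, -0.4, -4.1]
opening: 0.0156
grip_force: 40.0
[ 0.57977324 -0.02242749  0.18514539] [ 3.14131559e+00 -1.42212009e-03 -1.39241371e-01] [-0.0343  0.3406 -0.3912]
```

```bash
python3 -m jog '[[[-1,-0.004,0.036,0,-0.08],[-1,-0.008,0.073,0,-0.16],[-1,-0.012,0.11,0,-0.24],[-1,-0.016,0.148,0,-0.32],[-1,-0.02,0.186,0,-0.391]]]' >/dev/null
python3 -m jog '[[[-1,0,0,0,0],[-1,0,0,0,0]]]' >/dev/null
python3 - <<'E'
from h import *
s=robot.observe();print(s['tool_pos'],s['tool_rot'],togo(s,(.4985,-.355),.252))
E
```

```text
[ 0.53229506 -0.20524565  0.18194369] [-3.13831282  0.00372554  0.24729628] [-0.0694  0.1369 -0.0047]
```

```bash
python3 -m jog '[[[-1,-0.017,0.034,0,0],[-1,-0.035,0.068,0,-0.002],[-1,-0.052,0.102,0,-0.003],[-1,-0.064,0.128,0,-0.003],[-1,-0.069,0.137,0,-0.003]]]' >/dev/null
python3 -m jog '[[[-1,0,0,0,0],[-1,0,0,0,0],[-1,0,0,0,0]]]'
python3 - <<'E'
from h import *
s,c,im=look("w4"); print(s['tool_pos'],s['tool_rot'],togo(s,(.4985,-.355),.252))
zp=s['tool_pos'][2]-.026
print(holes(c,im,zp,s['tool_pos'][:2],s['tool_rot'][2],.012).round(4))
E
```

```text
time: 6.42
tool_pos: [0.5018, -0.3515, 0.1838]
tool_rot: [-3.139, 0.001, 0.256]
contact_force: [-0.7, -0.1, -3.2]
opening: 0.0159
grip_force: 40.0
[ 0.50176467 -0.35145509  0.18380435] [-3.13933451e+00  7.28334126e-04  2.56160293e-01] [-0.0041  0.0026  0.0042]
[[ 1.      1.      0.5655 -0.2848 11.7048]
 [ 1.     -1.      0.5895 -0.3766 11.7043]
 [-1.      1.      0.4173 -0.3231 23.3019]
 [-1.     -1.      0.4352 -0.4183 28.5642]]
```

View pics/w4.png

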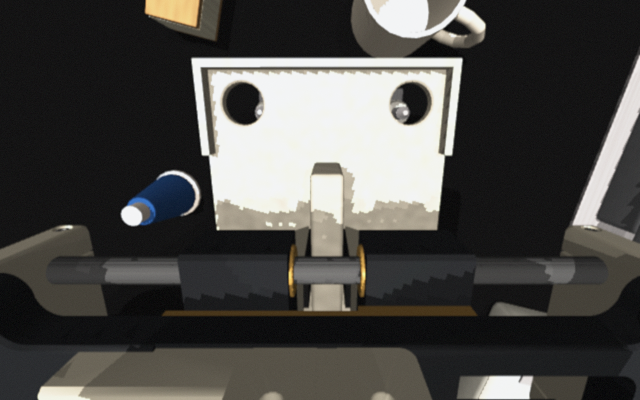

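Both front holes are at (243,103) and (411,103), and the post tips show through at about (259,108) and (402,110). I'll compare the tips with the predicted positions in a magnified crop.

```bash
python3 - <<'E'
from h import *
s=robot.observe();c=campose("wrist",s); im=cv2.imread("pics/w4.png")
R=lambda y:np.array([[np.cos(y),-np.sin(y)],[np.sin(y),np.cos(y)]])
big=cv2.resize(im[75:135,215:440],None,fx=3.5,fy=3.5,interpolation=cv2.INTER_CUBIC)
for b in(1,-1):
    w=R(.252)@[.078,.048*b]+[.4985,-.355]
    for z,col in((.131,(0,0,255)),(.124,(0,255,0))):
        u=proj(c,[[*w,z]])[0]; print(b,z,w,u); p=tuple(int(t) for t in(u-[215,75]+.5)*3.5); cv2.drawMarker(big,p,col,cv2.MARKER_CROSS,10,1)
cv2.imwrite("pics/c4.png",big)
E
```

```text
1 0.131 [ 0.56206804 -0.28906743] [259.26025011 112.37901611]
1 0.124 [ 0.56206804 -0.28906743] [261.53137446 112.57272057]
-1 0.131 [ 0.5860048  -0.38203533] [404.76824631 113.05386421]
-1 0.124 [ 0.5860048  -0.38203533] [402.17154691 113.22505208]
```

View pics/c4.png

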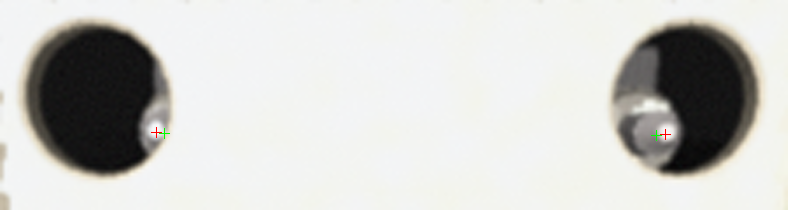

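The predicted crosses fall on the observed tips. I'll shift by (-4.6, +3.6) mm and lower in stages.

```bash
python3 -m jog '[[[-1,-0.0046,0.0036,0,0.004],[-1,-0.0046,0.0036,0,0.004],[-1,-0.0046,0.0036,0.01,0.004],[-1,-0.0046,0.0036,0.025,0.004],[-1,-0.0046,0.0036,0.035,0.004]]]' >/dev/null
python3 -m jog '[[[-1,0,0,0.004,0],[-1,0,0,0.008,0],[-1,0,0,0.012,0],[-1,0,0,0.016,0],[-1,0,0,0.02,0]]]'
python3 -m jog '[[[-1,0,0,0,0],[-1,0,0,0,0]]]'
python3 - <<'E'
from h import *
s,c,im=look("w5"); print(s['tool_pos'],s['tool_rot'],togo(s,(.4985,-.355),.252))
E
```

```text
time: 7.3
tool_pos: [0.4983, -0.3579, 0.13]
tool_rot: [-3.142, -0.001, 0.251]
contact_force: [1.2, 2.7, -0.7]
opening: 0.0159
grip_force: 40.0
time: 7.47
tool_pos: [0.4979, -0.3577, 0.1293]
tool_rot: [-3.141, 0.0, 0.251]
contact_force: [1.0, 2.6, -3.9]
opening: 0.0155
grip_force: 40.0
[ 0.497868   -0.35772495  0.12932614] [-3.14055371e+00  9.31147283e-05  2.50966485e-01] [ 0.0013 -0.0025 -0.001 ]
```

```bash
python3 -m jog '[[[-1,0.0008,-0.0015,0,0],[-1,0.0008,-0.0015,0.005,0],[-1,0.0008,-0.0015,0.012,0],[-1,0.0008,-0.0015,0.02,0],[-1,0.0008,-0.0015,0.028,0]]]'
python3 -m jog '[[[-1,0,0,0.007,0],[-1,0,0,0.014,0],[-1,0,0,0.021,0],[-1,0,0,0.027,0],[-1,0,0,0.027,0]]]'
python3 -m jog '[[[-1,0,0,0.003,0],[-1,0,0,0.005,0],[-1,0,0,0.007,0],[-1,0,0,0.007,0]]]'
```

```text
time: 7.93
tool_pos: [0.4981, -0.3568, 0.1008]
tool_rot: [3.141, 0.0, 0.251]
contact_force: [0.2, -0.2, -1.9]
opening: 0.0156
grip_force: 40.0
time: 8.35
tool_pos: [0.4976, -0.3561, 0.073]
tool_rot: [-3.14, 0.001, 0.251]
contact_force: [-0.4, 0.2, -2.3]
opening: 0.0159
grip_force: 40.0
time: 8.68
tool_pos: [0.4982, -0.3566, 0.0675]
tool_rot: [-3.142, 0.0, 0.251]
contact_force: [-0.0, -0.7, -3.6]
opening: 0.0157
grip_force: 40.0
```

```bash
python3 -m jog '[[[-1,0,0,0.001,0],[-1,0,0,0.002,0],[-1,0,0,0.003,0],[-1,0,0,0.003,0],[-1,0,0,0.003,0]]]'
python3 -m jog '[[[-1,0,0,0.001,0],[-1,0,0,0.0015,0],[-1,0,0,0.0015,0]]]'
```

```text
time: 9.1
tool_pos: [0.4983, -0.3566, 0.0648]
tool_rot: [3.141, -0.0, 0.251]
contact_force: [-0.1, -0.2, -3.5]
opening: 0.0156
grip_force: 40.0
time: 9.35
tool_pos: [0.4983, -0.3567, 0.0646]
tool_rot: [3.141, -0.0, 0.251]
contact_force: [-2.5, 2.4, 7.6]
opening: 0.0156
grip_force: 40.0
```

```bash
python3 -m jog '[[[0.2,0,0,0,0],[0.2,0,0,0,0],[0.2,0,0,0,0],[0.2,0,0,0,0],[0.2,0,0,-0.001,0]]]'
python3 -m jog '[[[1,0,0,-0.03,0],[1,0,0,-0.07,0],[1,0,0,-0.11,0],[1,0,0,-0.15,0],[1,0,0,-0.185,0]]]'
python3 - <<'E'
from h import *
s,c,im=look("w6")
print(holes(c,im,.038,np.array([.4985,-.355]),.252,.012).round(4))
print(s['tool_pos'],togo(s,(.461,.365),.0955))
E
```

```text
time: 9.77
tool_pos: [0.4982, -0.3566, 0.064]
tool_rot: [-3.141, 0.0, 0.251]
contact_force: [-0.0, 0.1, -0.4]
opening: 0.0449
grip_force: 0.0
time: 10.18
tool_pos: [0.4983, -0.3567, 0.2521]
tool_rot: [3.14, -0.001, 0.251]
contact_force: [1.4, -0.7, 0.5]
opening: 0.0776
grip_force: 0.0
[[ 1.      1.      0.5611 -0.2873 12.1245]
 [ 1.     -1.      0.5814 -0.3904 19.8285]
 [-1.      1.      0.4121 -0.3276 28.9804]
 [-1.     -1.      0.427  -0.4255 21.7081]]
[ 0.49831912 -0.35665546  0.25214176] [ 0.143  -0.7083  0.1553]
```

View pics/w6.png

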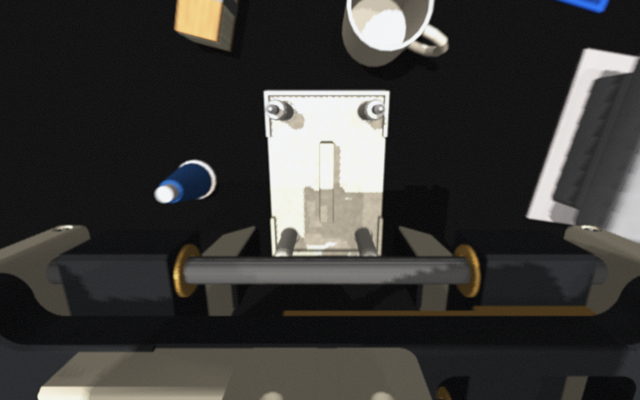

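The lower tray sits level on all four posts, with the front posts at (278,110) and (374,110). Next is the upper tray.

```bash
python3 -m jog '[[[1,0.005,-0.04,0,0.03],[1,0.01,-0.08,0,0.06],[1,0.016,-0.12,0,0.09],[1,0.023,-0.16,0,0.12],[1,0.03,-0.2,0,0.155]]]' >/dev/null
python3 -m jog '[[[1,0.0,-0.04,0,0],[1,0.0,-0.08,0,0],[1,0.0,-0.12,0,0],[1,0.0,-0.16,0,0],[1,0.0,-0.2,0,0]]]' >/dev/null
python3 - <<'E'
from h import *
s=robot.observe();print(s['tool_pos'],togo(s,(.461,.365),.0955))
E
```

```text
[0.45794807 0.0454609  0.24920253] [ 3.350e-02 -3.178e-01  1.000e-04]
```

```bash
python3 -m jog '[[[1,-0.005,-0.04,0,0],[1,-0.01,-0.08,0,0],[1,-0.015,-0.12,0,0],[1,-0.015,-0.16,0,0],[1,-0.015,-0.2,0,0]]]' >/dev/null
python3 -m jog '[[[1,0.0,-0.04,0,0],[1,0.0,-0.08,0,0],[1,0.0,-0.117,0,0],[1,0.0,-0.117,0,0],[1,0.0,-0.117,0,0]]]'
python3 -m jog '[[[1,0,0,0,0],[1,0,0,0,0]]]' >/dev/null
python3 - <<'E'
from h import *
s,c,im=look("w7")
o=holes(c,im,.008,np.array([.461,.365]),.0955,.0065,win=.015);print(o.round(4));p=fitpose(o); print(s['tool_pos'],s['tool_rot'],p,togo(s,*p))
E
```

```text
time: 11.9
tool_pos: [0.4125, 0.3593, 0.2484]
tool_rot: [3.141, 0.001, 0.099]
contact_force: [-0.5, 0.1, -0.6]
opening: 0.0919
grip_force: 0.0
[[ 1.      1.      0.5351  0.4211  6.0245]
 [ 1.     -1.      0.5442  0.3261  6.0594]
 [-1.      1.      0.3803  0.4065  5.8535]
 [-1.     -1.      0.3897  0.3111  6.3809]]
[0.41350081 0.35674516 0.24905784] [3.14101436e+00 2.62431022e-04 9.46966968e-02] (array([0.46234184, 0.36619878]), np.float64(0.0956489136659755)) [ 0.0495 -0.0048 -0.001 ]
```

```bash
python3 -m jog '[[[1,0.035,-0.003,0.02,0],[1,0.0495,-0.0048,0.06,0],[1,0.0495,-0.0048,0.1,0],[1,0.0495,-0.0048,0.14,0],[1,0.0495,-0.0048,0.175,0]]]' >/dev/null
python3 -m jog '[[[1,0,0,0.025,0],[1,0,0,0.043,0],[0.7,0,0,0.05,0],[0.5,0,0,0.052,0],[0.3,0,0,0.0525,0]]]'
python3 -m jog '[[[-1,0,0,0,0],[-1,0,0,0,0],[-1,0,0,0,0],[-1,0,0,0,0],[-1,0,0,0,0]]]' 40
python3 -m jog '[[[-1,0,0,0,0],[-1,0,0,0,0],[-1,0,0,0,0]]]'
```

```text
time: 12.95
tool_pos: [0.4628, 0.3669, 0.0223]
tool_rot: [-3.141, -0.001, 0.095]
contact_force: [0.2, 0.4, -0.4]
opening: 0.076
grip_force: 0.0
time: 13.37
tool_pos: [0.4627, 0.3673, 0.0229]
tool_rot: [-3.141, -0.002, 0.096]
contact_force: [-0.6, -2.8, 6.8]
opening: 0.0538
grip_force: 40.0
time: 13.62
tool_pos: [0.4627, 0.3673, 0.0229]
tool_rot: [-3.141, -0.002, 0.096]
contact_force: [0.1, -2.1, 6.3]
opening: 0.0537
grip_force: 40.0
```

```bash
python3 -m jog '[[[-1,0,0,-0.02,0],[-1,0,0,-0.06,0],[-1,0,0,-0.1,0],[-1,0,0,-0.14,0],[-1,0,0,-0.18,0]]]' >/dev/null
python3 -m jog '[[[-1,0,0,-0.02,0],[-1,0,0.005,-0.025,0],[-1,0,0.02,-0.025,0],[-1,0,0.05,-0.025,0],[-1,0,0.09,-0.025,0]]]'
python3 - <<'E'
from h import *
s=robot.observe();print(s['tool_pos'],togo(s,(.4985,-.355),.252))
E
```

```text
time: 14.45
tool_pos: [0.469, 0.2768, 0.2235]
tool_rot: [3.14, 0.005, 0.099]
contact_force: [0.8, -0.5, -2.8]
opening: 0.0537
grip_force: 40.0
[0.4689608  0.27682454 0.2234872 ] [-0.0329  0.6317 -0.1533]
```

```bash
python3 -m jog '[[[-1,0,0.04,0,0],[-1,-0.003,0.08,0,-0.03],[-1,-0.006,0.12,0,-0.06],[-1,-0.009,0.16,0,-0.09],[-1,-0.01,0.2,0,-0.153]]]' >/dev/null
python3 -m jog '[[[-1,0.006,0.04,0,0],[-1,0.012,0.08,0,0],[-1,0.018,0.12,0,0],[-1,0.024,0.16,0,0],[-1,0.03,0.2,0,0]]]' >/dev/null
python3 - <<'E'
from h import *
s=robot.observe();print(s['tool_pos'],togo(s,(.4985,-.355),.252))
E
```

```text
[ 0.55640157 -0.11134849  0.22347788] [-0.1159  0.222  -0.004 ]
```

```bash
python3 -m jog '[[[-1,-0.019,0.036,0,0],[-1,-0.038,0.072,0,0],[-1,-0.057,0.108,0,0],[-1,-0.076,0.144,0,-0.004],[-1,-0.094,0.18,0,-0.004]]]' >/dev/null
python3 -m jog '[[[-1,-0.012,0.024,0,0],[-1,-0.022,0.042,0,0],[-1,-0.022,0.042,0.01,0],[-1,-0.022,0.042,0.03,0],[-1,-0.022,0.042,0.05,0]]]' >/dev/null
python3 -m jog '[[[-1,0,0,0,0],[-1,0,0,0,0],[-1,0,0,0,0],[-1,0,0,0,0]]]'
python3 - <<'E'
from h import *
s,c,im=look("w8"); print(s['tool_pos'],s['tool_rot'],togo(s,(.4985,-.355),.252))
zp=s['tool_pos'][2]-.0149
o=holes(c,im,zp,s['tool_pos'][:2],s['tool_rot'][2],.0065,win=.014);print(o.round(4))
if len(o)>=2: print(fitpose(o[o[:,0]>0]),fitpose(o))
cr=im[30:150,200:450]; cv2.imwrite("pics/c8.png",cv2.resize(cr,None,fx=3,fy=3,interpolation=cv2.INTER_CUBIC)[:,:,::-1])
R=lambda y:np.array([[np.cos(y),-np.sin(y)],[np.sin(y),np.cos(y)]])
for q in o[:2]:
    w=R(.252)@[.078,.048*q[1]]+[.4985,-.355]; u=proj(c,[[*w,.131]])[0]; h=proj(c,[[*q[2:4],zp]])[0]; print(u,h)
    x,y=[int(round(t)) for t in h]; print(im.max(2)[y-8:y+9,x-9:x+10])
E
```

```text
time: 16.45
tool_pos: [0.5009, -0.3527, 0.1776]
tool_rot: [3.14, -0.001, 0.253]
contact_force: [0.3, -0.7, -3.2]
opening: 0.0538
grip_force: 40.0
[ 0.5008953  -0.35274942  0.17755352] [ 3.14033663e+00 -7.25032065e-04  2.53024569e-01] [-0.0029  0.0016  0.001 ]
[[ 1.      1.      0.5638 -0.2866  6.2161]
 [ 1.     -1.      0.5877 -0.3788  6.31  ]
 [-1.      1.      0.4206 -0.3238 13.4447]
 [-1.     -1.      0.4412 -0.4168 16.5792]]
(array([ 0.50027032, -0.35232749]), np.float64(0.2539776907414591)) (array([ 0.50333116, -0.35152144]), np.float64(0.2488009939202924))
[254.74124675 110.39488036] [236.98423666 104.32614798]
[[111  78  75  69  56  39  26  21  19  19  23  19  17  19  21  26  67 138
  206]
 [ 88  74  70  55  35  22  21  21  19  21  19  18  21  15  18  17  22  66
  153]
 [ 78  76  65  44  24  19  22  17  20  20  22  21  21  21  18  19  15  27
  102]
 [ 71  74  56  34  18  22  21  21  20  18  24  21  21  19  20  20  18  18
   58]
 [ 74  64  41  24  21  24  20  20  22  22  18  19  26  23  21  20  18  19
   23]
 [ 72  59  37  17  24  21  20  20  21  21  21  23  18  20  21  21  19 
[... 1636 characters left out ...]
  19  21  22  22  19  19  21  18  21  25  58
   88]
 [151  94  31  18  21  18  21  20  23  21  20  20  23  20  18  23  29  65
   89]
 [102  74  35  22  20  18  22  21  20  20  20  17  18  18  24  17  35  72
   92]
 [122  91  57  29  21  21  20  17  20  22  19  20  22  22  18  22  38  80
   97]
 [180 126  84  44  21  22  20  19  19  18  20  19  19  20  23  20  49  89
  104]
 [222 157 110  59  22  22  18  19  23  21  22  21  19  24  17  28  62  98
  108]
 [230 163 116  60  23  18  23  23  18  22  19  20  22  20  24  45  88 106
  116]
 [217 148 105  55  23  20  21  20  19  17  20  20  17  21  40  72  99 114
  149]
 [184 127 104  54  20  20  21  21  22  19  21  18  21  30  61  99 114 140
  196]]
```

```bash
python3 -m jog '[[[-1,-0.0024,0.0024,0,0.002],[-1,-0.0024,0.0024,0.004,0.002],[-1,-0.0024,0.0024,0.01,0.002],[-1,-0.0024,0.0024,0.015,0.002],[-1,-0.0024,0.0024,0.018,0.002]]]' >/dev/null
python3 -m jog '[[[-1,0,0,0,0],[-1,0,0,0,0],[-1,0,0,0,0]]]'
python3 - <<'E'
from h import *
s,c,im=look("w9"); print(s['tool_pos'],s['tool_rot'])
zp=s['tool_pos'][2]-.0149; y=s['tool_rot'][2]; R=lambda y:np.array([[np.cos(y),-np.sin(y)],[np.sin(y),np.cos(y)]])
P=[]
for b in(1,-1):
    h=R(y)@[.078,.048*b]+s['tool_pos'][:2]+[-.0006,.0004]
    w=R(.252)@[.078,.048*b]+[.4985,-.355]; print(proj(c,[[*h,zp]])[0],proj(c,[[*w,.131]])[0])
    P.append(proj(c,[[*h,zp]])[0])
tiles=[cv2.resize(im[int(p[1])-22:int(p[1])+22,int(p[0])-25:int(p[0])+25],None,fx=8,fy=8,interpolation=cv2.INTER_CUBIC) for p in P]; print([(int(p[0])-25,int(p[1])-22) for p in P])
cv2.imwrite("pics/c9.png",np.hstack(tiles)[:,:,::-1])
o=holes(c,im,zp,s['tool_pos'][:2],y,.0065,win=.014);print(o[:2].round(4))
for q in o[:2]:
    h=proj(c,[[*q[2:4],zp]])[0]; x,yy=[int(round(t)) for t in h]; print(x,yy); print(im.max(2)[yy-11:yy+12,x-12:x+13])
E
```

```text
time: 17.17
tool_pos: [0.4991, -0.3556, 0.1588]
tool_rot: [3.141, -0.0, 0.251]
contact_force: [-0.2, 0.2, -3.6]
opening: 0.0535
grip_force: 40.0
[ 0.49905139 -0.35556796  0.15882148] [ 3.14129214e+00 -1.22379301e-04  2.50846500e-01]
[236.46194986 104.18161471] [242.65801128 105.16182151]
[416.96201843 104.14668641] [409.92367752 104.9273952 ]
[(211, 82), (391, 82)]
[[ 1.      1.      0.562  -0.2894  6.2631]
 [ 1.     -1.      0.5858 -0.382   6.2845]]
237 104
[[244 239 231 226 213 169 123 110 102  93  86  77  78  81  82 111 154 190
  218 235 240 244 245 245 245]
 [239 231 220 205 184 133  90  75  73  66  50  35  30  24  26  37  67 108
  171 224 236 240 245 246 245]
 [231 220 203 159 120  93  77  70  62  50  29  15  19  17  20  17  19  37
  110 198 222 233 241 245 245]
 [227 214 175 116  78  73  68  51  40  29  21  21  19  20  18  21  19  26
   73 142 185 216 234 242 245]
 [219 201 140  85  74  72  57  36  22  19  24  23  19  20  20  17  22  46
   84 120 150 184 220 236 243]
 [212 175 109  76  73  67  39  26  22  24  22  20  21  21  18  27  45  72
  101 107 111 136 194 232 242]
 [199 1
[... 3502 characters left out ...]
99  73  37  20  23  18  21  21  16  17
   29  62  99 106 136 208 240]
 [225 183 129 110 105 110 106 104  89  47  26  22  23  17  20  17  19  21
   46  84 105 118 169 233 242]
 [233 202 157 120 119 127 118  98  60  31  19  21  24  18  21  17  22  38
   71 103 114 146 206 239 242]
 [239 230 198 156 148 157 130  83  38  20  19  16  19  20  17  22  31  64
   97 114 140 196 235 242 242]
 [242 237 228 198 178 158 123  62  24  15  16  13  12  15  17  29  50  88
  114 141 187 232 241 242 243]
 [244 240 236 225 197 156 108  47  12   9  11  13  13  17  36  59  86 118
  153 191 225 240 241 242 243]
 [244 243 240 236 227 196 150  85  41  28  21  20  29  49  76 113 141 171
  212 234 239 242 242 243 244]]
```

Tips match the predicted positions to under 1 px, and the hole centres are within 0.6 mm. I'll lower the tray.

```bash
python3 -m jog '[[[-1,0.0004,0,0.005,0],[-1,0.0004,0,0.011,0],[-1,0.0004,0,0.017,0],[-1,0.0004,0,0.023,0],[-1,0.0004,0,0.027,0]]]'
python3 -m jog '[[[-1,0,0,0.001,0],[-1,0,0,0.002,0],[-1,0,0,0.003,0],[-1,0,0,0.003,0]]]'
```

```text
time: 17.63
tool_pos: [0.4989, -0.3551, 0.1304]
tool_rot: [-3.14, 0.001, 0.251]
contact_force: [0.1, 0.8, -2.6]
opening: 0.0537
grip_force: 40.0
time: 17.97
tool_pos: [0.4994, -0.3555, 0.1288]
tool_rot: [3.141, -0.0, 0.251]
contact_force: [-0.2, -0.6, -2.4]
opening: 0.0533
grip_force: 40.0
```

```bash
python3 -m jog '[[[-1,0,0,0.0005,0],[-1,0,0,0.001,0],[-1,0,0,0.001,0],[-1,0,0,0.001,0]]]'
python3 -m jog '[[[-1,0,0,0.0005,0],[-1,0,0,0.001,0],[-1,0,0,0.001,0]]]'
```

```text
time: 18.3
tool_pos: [0.4994, -0.3555, 0.128]
tool_rot: [3.141, -0.0, 0.251]
contact_force: [0.2, 0.4, -2.5]
opening: 0.0534
grip_force: 40.0
time: 18.55
tool_pos: [0.4994, -0.3555, 0.1279]
tool_rot: [3.141, -0.001, 0.251]
contact_force: [-2.9, -0.1, 5.3]
opening: 0.0538
grip_force: 40.0
```

```bash
python3 -m jog '[[[1,0,0,0,0],[1,0,0,0,0],[1,0,0,0,0],[1,0,0,0,0],[1,0,0,-0.001,0]]]'
python3 -m jog '[[[1,0,0,-0.03,0],[1,0,0,-0.07,0],[1,0,0,-0.11,0],[1,0,0,-0.14,0],[1,0,0,-0.16,0]]]'
python3 - <<'E'
from h import *
s,c,im=look("w10")
o=holes(c,im,.113,np.array([.4985,-.355]),.252,.0065,win=.014);print(o.round(4))
print(edgefit(c,im,.135,np.array([.4989,-.355]),.252,.05,.027,15,band=.006,xr=(-.02,.03),yr=(-.02,.02)))
print(s['tool_pos'],togo(s,(.655,-.181),-.013))
E
```

```text
time: 18.97
tool_pos: [0.4993, -0.3554, 0.1275]
tool_rot: [-3.141, 0.0, 0.251]
contact_force: [-1.0, -0.3, -0.8]
opening: 0.0822
grip_force: 0.0
time: 19.38
tool_pos: [0.4999, -0.3559, 0.292]
tool_rot: [3.137, -0.003, 0.251]
contact_force: [-0.3, -0.7, 0.0]
opening: 0.0918
grip_force: 0.0
[[ 1.      1.      0.5624 -0.2889  6.3503]
 [ 1.     -1.      0.5864 -0.3828  6.4714]
 [-1.      1.      0.403  -0.3281 13.6657]
 [-1.     -1.      0.4269 -0.4224 13.6948]]
(array([ 0.49752078, -0.3550861 ]), np.float64(0.23472000000000004), {'x+': (np.float64(-0.016), np.float64(0.003), np.float64(24.0)), 'y+': (np.float64(-0.002), np.float64(-4.938), np.float64(25.0)), 'y-': (np.float64(0.002), np.float64(4.954), np.float64(25.0))})
[ 0.49992429 -0.35588865  0.29200413] [ 0.1936 -0.1309  0.2639]
```

```bash
python3 -m jog '[[[1,0.029,-0.028,0.01,0.07],[1,0.058,-0.057,0.02,0.14],[1,0.087,-0.086,0.03,0.2],[1,0.116,-0.115,0.04,0.264],[1,0.145,-0.143,0.05,0.264]]]' >/dev/null
python3 -m jog '[[[1,0,0,0,0],[1,0,0,0,0],[1,0,0,0,0]]]'
python3 - <<'E'
from h import *
s,c,im=look("w11")
print(edgefit(c,im,.05,np.array([.656,-.181]),-.013,.045,.022,15,band=.008,xr=(-.035,.035),yr=(-.014,.014)))
hs=cv2.cvtColor(im,cv2.COLOR_RGB2HSV); u=proj(c,[[.656,-.181,.05]])[0]; print(u)
m=im.max(2)>120; b=[q for q in blobs(m,300,1e5) if q[2][int(u[1]),int(u[0])]][0]
pts=np.argwhere(b[2])[:,::-1]; print(rect(cast(c,pts,.05)))
print(s['tool_pos'],s['tool_rot'])
E
```

```text
time: 20.1
tool_pos: [0.6034, -0.1823, 0.2379]
tool_rot: [3.141, 0.001, -0.012]
contact_force: [-0.9, -0.4, 0.6]
opening: 0.0919
grip_force: 0.0
(array([ 0.65883888, -0.1822333 ]), np.float64(0.008705494505494502), {'x+': (np.float64(0.013), np.float64(0.568), np.float64(25.0)), 'x-': (np.float64(-0.012), np.float64(-0.568), np.float64(25.0)), 'y+': (np.float64(0.002), np.float64(0.592), np.float64(25.0)), 'y-': (np.float64(-0.001), np.float64(-0.552), np.float64(25.0))})
[325.40868961 134.46290889]
(array([ 0.65898413, -0.18219299]), np.float64(0.005542333152739776), array([91.36817169, 45.84502411]))
[ 0.60343292 -0.18226679  0.23786802] [ 3.14111706e+00  5.03902021e-04 -1.23273748e-02]
```

```bash
python3 -m jog '[[[1,0.035,0,0.01,-0.019],[1,0.0555,0,0.05,-0.019],[1,0.0555,0,0.09,-0.019],[1,0.0555,0,0.13,-0.019],[1,0.0555,0,0.165,-0.019]]]' >/dev/null
python3 -m jog '[[[1,0,0,0.02,0],[0.6,0,0,0.033,0],[0.4,0,0,0.039,0],[0.3,0,0,0.0395,0],[0.2,0,0,0.0395,0]]]'
python3 -m jog '[[[-0.3,0,0,0,0],[-0.5,0,0,0,0],[-1,0,0,0,0],[-1,0,0,0,0],[-1,0,0,0,0]]]' 30
python3 -m jog '[[[-1,0,0,0,0],[-1,0,0,0,0],[-1,0,0,0,0]]]'
```

```text
time: 20.98
tool_pos: [0.6598, -0.1839, 0.0352]
tool_rot: [3.14, -0.002, 0.005]
contact_force: [0.1, -0.2, -0.5]
opening: 0.0696
grip_force: 0.0
time: 21.4
tool_pos: [0.6595, -0.183, 0.0346]
tool_rot: [3.141, -0.001, 0.006]
contact_force: [-0.3, -0.5, 4.8]
opening: 0.0438
grip_force: 30.0
time: 21.65
tool_pos: [0.6595, -0.183, 0.0346]
tool_rot: [3.141, -0.001, 0.006]
contact_force: [-1.8, 1.1, 5.5]
opening: 0.0437
grip_force: 30.0
```

```bash
python3 -m jog '[[[-1,0,0,-0.015,0],[-1,0,0,-0.05,0],[-1,0,0,-0.09,0],[-1,0,0,-0.13,0],[-1,-0.01,0.01,-0.16,0]]]' >/dev/null
python3 -m jog '[[[-1,-0.02,0.025,0,-0.06],[-1,-0.045,0.053,0,-0.12],[-1,-0.073,0.081,0,-0.18],[-1,-0.1,0.108,0,-0.24],[-1,-0.127,0.135,0,-0.246]]]' >/dev/null
python3 -m jog '[[[-1,0,0,0,0],[-1,0,0,0,0],[-1,0,0,0,0]]]'
python3 - <<'E'
from h import *
s,c,im=look("w12"); print(s['tool_pos'],s['tool_rot'],togo(s,(.4989,-.3552),.251))
zt=s['tool_pos'][2]+.0154; y=s['tool_rot'][2]
u=proj(c,[[*(s['tool_pos'][:2]+.045*np.array([np.cos(y),np.sin(y)])),zt]])[0]; print(u)
print(edgefit(c,im,zt,s['tool_pos'][:2],y,.045,.022,15,band=.008,xr=(.032,.042),yr=(-.015,.015)))
E
```

```text
time: 22.73
tool_pos: [0.5229, -0.3284, 0.1932]
tool_rot: [-3.141, -0.0, 0.251]
contact_force: [0.5, -0.4, -2.4]
opening: 0.0438
grip_force: 30.0
[ 0.52287478 -0.3284003   0.19319987] [-3.14071892e+00 -4.63777960e-06  2.50855336e-01] [-0.0299  0.02   -0.0001]
[327.85996726 174.97635717]
(array([ 0.52201156, -0.32581813]), np.float64(0.30014397390931336), {'x+': (np.float64(0.04), np.float64(0.6), np.float64(25.0)), 'y+': (np.float64(0.031), np.float64(4.052), np.float64(25.0)), 'y-': (np.float64(-0.014), np.float64(-0.976), np.float64(16.0))})
```

```bash
python3 -m jog '[[[-1,-0.015,0.01,0,0],[-1,-0.0292,0.02,0,0],[-1,-0.0292,0.02,0.006,0],[-1,-0.0292,0.02,0.012,0],[-1,-0.0292,0.02,0.016,0]]]' >/dev/null
python3 -m jog '[[[-1,0,0,0,0],[-1,0,0,0,0],[-1,0,0,0,0]]]'
python3 - <<'E'
from h import *
s,c,im=look("w13"); print(togo(s,(.4989,-.3552),.251))
x=np.array([np.cos(.251),np.sin(.251)]); yv=np.array([-x[1],x[0]]); C=np.array([.4989,-.3552]); g=cv2.GaussianBlur(im.max(2),(3,3),0)
# profile along tray x at front, from x=35 to 60 mm, at wall-top height, lateral 0/±12
for l in(-.012,0,.012):
    P=np.array([[*(C+x*t+yv*l),.135] for t in np.arange(.036,.056,.001)]); u=proj(c,P)
    print(l,[int(g[int(round(b)),int(round(a))]) for a,b in u],u[0].round(),u[-1].round())
im2=cv2.resize(im[90:240,230:430],None,fx=4,fy=4,interpolation=cv2.INTER_CUBIC); cv2.imwrite("pics/c13.png",im2[:,:,::-1])
E
```

```text
time: 23.45
tool_pos: [0.5001, -0.3548, 0.1776]
tool_rot: [3.141, -0.0, 0.253]
contact_force: [-1.0, -0.9, -2.7]
opening: 0.0441
grip_force: 30.0
[-0.0013  0.0001  0.0018]
-0.012 [120, 120, 141, 124, 115, 115, 115, 115, 124, 163, 217, 234, 243, 232, 192, 141, 183, 243, 245, 245, 245] [346. 174.] [347. 143.]
0 [125, 135, 142, 124, 119, 120, 119, 117, 124, 157, 210, 235, 243, 232, 193, 131, 170, 243, 245, 244, 244] [328. 174.] [328. 143.]
0.012 [125, 134, 140, 122, 113, 113, 114, 113, 133, 207, 217, 236, 243, 232, 192, 129, 169, 242, 245, 244, 244] [310. 174.] [309. 143.]
```

View pics/c13.png

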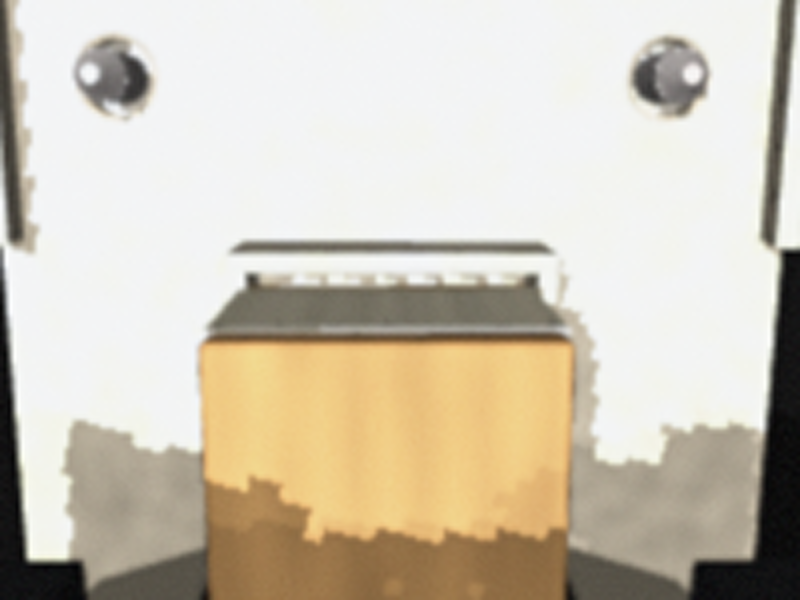

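The tray is seated, with posts through both front holes. The pack's bottom edge, at crop (247–540, 287), is centred in the pocket mouth at (250–538, 275) and about 0.6 mm too far forward. I'll lower the pack.

```bash
python3 -m jog '[[[-1,-0.0006,0,0,0],[-1,-0.0006,0,0.004,0],[-1,-0.0006,0,0.008,0],[-1,-0.0006,0,0.011,0],[-1,-0.0006,0,0.013,0]]]'
python3 -m jog '[[[-1,0,0,0.003,0],[-1,0,0,0.006,0],[-1,0,0,0.01,0],[-1,0,0,0.013,0],[-1,0,0,0.013,0]]]'
```

```text
time: 23.92
tool_pos: [0.4987, -0.3553, 0.1638]
tool_rot: [-3.141, 0.001, 0.252]
contact_force: [-0.6, -0.4, -3.3]
opening: 0.0436
grip_force: 30.0
time: 24.33
tool_pos: [0.4986, -0.3552, 0.1506]
tool_rot: [-3.14, 0.001, 0.252]
contact_force: [-0.4, -0.4, -2.8]
opening: 0.0436
grip_force: 30.0
```

```bash
python3 -m jog '[[[-1,0,0,0.001,0],[-1,0,0,0.002,0],[-1,0,0,0.0025,0],[-1,0,0,0.0025,0],[-1,0,0,0.0025,0]]]'
python3 -m jog '[[[-1,0,0,0.0005,0],[-1,0,0,0.001,0],[-1,0,0,0.001,0]]]'
```

```text
time: 24.75
tool_pos: [0.499, -0.3555, 0.1492]
tool_rot: [3.141, -0.0, 0.252]
contact_force: [-0.6, -0.7, -2.0]
opening: 0.0439
grip_force: 30.0
time: 25.0
tool_pos: [0.4989, -0.3554, 0.148]
tool_rot: [-3.142, 0.0, 0.252]
contact_force: [0.4, 0.4, -2.4]
opening: 0.0438
grip_force: 30.0
```

```bash
python3 -m jog '[[[-1,0,0,0.0005,0],[-1,0,0,0.0008,0],[-1,0,0,0.0008,0]]]'
```

```text
time: 25.25
tool_pos: [0.499, -0.3555, 0.1476]
tool_rot: [3.141, -0.0, 0.252]
contact_force: [-1.3, 0.2, 0.0]
opening: 0.0437
grip_force: 30.0
```

```bash
python3 -m jog '[[[-1,0,0,0.0003,0],[-1,0,0,0.0005,0],[-1,0,0,0.0005,0]]]'
python3 -m jog '[[[-0.1,0,0,0,0],[0.2,0,0,0,0],[0.4,0,0,0,0],[0.5,0,0,0,0],[0.5,0,0,0,0]]]'
python3 -m jog '[[[0.5,0,0,-0.02,0],[0.5,0,0,-0.05,0],[0.5,0,0,-0.09,0],[0.5,0,0,-0.12,0],[0.5,0,0,-0.14,0]]]'
python3 -m jog '[[[0.5,-0.03,0,0,0],[0.5,-0.06,0,0,0],[0.5,-0.06,0,0,0],[0.5,-0.06,0,0,0],[0.5,-0.06,0,0,0]]]'
python3 - <<'E'
from h import *
s,c,im=look("w14"); print(s['tool_pos'])
print(edgefit(c,im,.163,np.array([.4989,-.3552]),.251,.045,.022,15,band=.006,xr=(-.035,.035),yr=(-.014,.014)))
u=proj(c,[[.4989,-.3552,.163]])[0]; m=(im[:,:,0].astype(int)-im[:,:,2]>40)|0; bl=blobs(m,200,1e5); b=min(bl,key=lambda q:np.linalg.norm(q[0]-u))
print(rect(cast(c,np.argwhere(b[2])[:,::-1],.163)),u,b[0])
for h in(.113,): print(edgefit(c,im,.123,np.array([.4989,-.3552]),.251,.1,.07,15,band=.006,xr=(.052,.095),yr=(-.05,.05)))
t=robot.read_camera("top"); ct=campose("top"); cv2.imwrite("pics/topend.png",t[:,:,::-1])
g0=cv2.imread("pics/top0.png")[:,:,::-1]
for n,p in dict(tall=(247,174),can=(250,244),squat=(379,245),mug=(443,161),drv=(298,115),hoop=(177,160)).items():
    a,b=[q[p[1]-20:p[1]+20,p[0]-20:p[0]+20].astype(int) for q in(g0,t)]; print(n,abs(a-b).mean().round(2),end=' ')
E
```

```text
time: 25.5
tool_pos: [0.499, -0.3555, 0.1476]
tool_rot: [3.141, -0.0, 0.252]
contact_force: [-2.5, 1.4, 5.3]
opening: 0.044
grip_force: 30.0
time: 25.92
tool_pos: [0.499, -0.3555, 0.1466]
tool_rot: [3.142, -0.0, 0.252]
contact_force: [-0.4, 0.3, 0.7]
opening: 0.0657
grip_force: 0.0
time: 26.33
tool_pos: [0.4996, -0.356, 0.2906]
tool_rot: [3.137, -0.003, 0.252]
contact_force: [0.4, -0.6, -0.1]
opening: 0.0688
grip_force: 0.0
time: 26.75
tool_pos: [0.4412, -0.3704, 0.2868]
tool_rot: [3.141, -0.001, 0.251]
contact_force: [-0.1, -0.9, -0.1]
opening: 0.0692
grip_force: 0.0
[ 0.44119736 -0.37044741  0.28682946]
{'y-': (np.float64(0.005102990033222588), np.float64(0.0009674999999999993), 20)}
(array([ 0.47364853, -0.3615946 ]), np.float64(-1.319634752877744), array([44.45198441, 37.03876495])) [326.80841951 130.51582148] [326.69520897 158.84352701]
(array([ 0.49856846, -0.35510492]), np.float64(0.25103220035778173), {'x+': (np.float64(0.003), np.float64(0.258), np.float64(25.0)), 'x-': (np.float64(-0.003), np.float64(-0.324), np.float64(25.0)), 'y+': (np.float64(-0.002), np.float64(0.666), np.float64(25.0)), 'y-': (np.float64(-0.004), np.float64(-0.243), np.float64(25.0))})
tall 3.01 can 2.94 squat 3.28 mug 2.58 drv 2.94 hoop 2.77
```

```bash
python3 -c "
from cell import robot
print(robot.hand_in())"
```

```text
the job is handed in; nothing more can be done
None
```

The job is handed in at about 27 s: both trays are down on their shoulders, the pack stands in the upper pocket, and the top camera showed the other objects unmoved; the full-depth seating of the pack and lower tray rests on contact at the expected heights, not a final close look.

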